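Raise the imaging stand one notch and reset its locked focus screw

ROBOT

A 6-joint arm with a two-finger parallel gripper is mounted at the origin on the work surface. World frame = base frame: x ahead of the robot, y to its left, z up, the work surface at z = 0. Lengths are in m, angles in rad, forces in N, time in s.
With the tool pointing down it reaches from about 0.35 to 0.775 m from the base axis. Payload 5.5 kg.
Tool frame: the origin (TCP) lies between the finger pads; the fingertips stand 11 mm ahead of it and the grasp point (between the pads) lies 8 mm behind it (tips_ahead is the distance from the TCP to the fingertips, in m); z points along the fingers, y is the line along which they close (so a half turn about z gives the same grasp; the last joint's range is limited). The gripper opens to 85 mm and grips with 20 to 120 N. Pads are 22 mm wide; open, the fingers measure 114 mm over their backs; the gripper's body (76 mm by 85 mm) begins 54 mm behind the grasp point. The pads swing forward as they close: fully open they stand 13 mm farther back than shut.
Start: joints at [-1.408, 0.313, 0.046, 1.304, 0, 1.431], TCP at [0.171, -0.549, 0.242] pointing down, gripper open.
Joint ranges: [-2.76, 2.76], [-0.86, 1.69], [-1.03, 1.26], [-2.2, 2.34], [-1.47, 1.5], [-3.14, 3.14]. Speed limits (rad/s): [2.57, 2.57, 3.14, 3.14, 3.14, 3.14].

INTERFACE

Orientations are given as a unit quaternion [w, x, y, z].
In Python, from workcell import * gives the robot as it stands. The module is installed in compiled form; this text tells all that it offers.
- The arm moves only by the tool jog_arm, never from a script. Its argument "moves" is a list of rows, each an object with "fingers": the closure, from 0 (fully open) to 1 (shut); "slide": the shift along the tool's x, y, z in mm, a list of three; "angular": the turn, a rotation vector about the tool's x, y, z in degrees, a list of three. A call has 1 to 10 rows; each row is the pose to reach, as a shift and turn from the pose commanded when the call began, along the tool's axes at that moment; what a row does not reach only later rows make up. A row lasts 1/12 s, in which the tool goes at most 41.7 mm and 7.16 degrees, less where a joint would pass 70% of its speed; a pose out of reach is approached as far as the arm can. A call with a gripper value outside its range is refused whole. The fingers move at their own pace and stop on an object; "squeeze" is the grip in N (left out, the last holds). Time passes only in rows, so rows that repeat a pose let the fingers close. It gives the time, the measured TCP pose, the force, the opening and the grip force at its end, in the units of the state.
- get_state(): the state, without advancing time (a new reading comes with each control period).
- read_camera(name): name is "scene" or "top"; returns a dict with "color" (480x640x3 uint8, red, green, blue), "fovy" (degrees; the focal length in pixels is half the picture's height over the tangent of half this angle, whatever the lens; pixels are square), "cx", "cy" (the principal point, pixels), "world_from_camera" (4x4, takes a point from camera to world coordinates). Camera axes: x right, y down, z forward; pixel columns grow to the right and rows downward; lengths in m; the calibration is good to about 2 mm. A picture is of the moment at which its call begins. There is no depth.
- hand_in(): hands the job in; it is judged then, once.
Trained networks look in a picture, given as the dict that the camera call returned (one of the last four; its "shot" number tells which), for a name from the list of things; names that differ only in an ending like _2 or _b are one class to them, and where a whole thing is asked for, a point or a joint stands for the part that bears it (a point fixed in the world has none). Each returns a list of dicts, best first, with "p" (0 to 1); they miss things now and then, are a little off and sometimes report something else, mostly with a low value. They report only what shows in the picture. A call takes as long as a camera call.
- look_for(target, picture): "point" ([column, row] in pixels, amid what is visible of it).
- tip_of(target, picture): "point" ([column, row] in pixels: a listed point, or the origin of a listed thing).
The state is a dict: "clock": time; "joint_pos": joint angles; "qvel": joint speeds; "tau": joint torques, N m; "tcp_pos": TCP position; "orientation": TCP orientation; "wrist_force": force on the tool from outside, world axes, zero at the start; "ft_torque": the same for the moment, N m; "finger_gap": finger opening in m; "grip_force": force on a finger pad.
Only numpy, scipy, OpenCV 4.12 (cv2) and the standard library are available. Lean on these libraries where they do the work, as an engineer would, in place of code of your own. Each camera call takes 0.05 s, during which the arm holds its last target. There are 200 camera calls.

TASK

Set the camera stand up for the next taller sample pots. First raise the camera carriage until its pawl drops into the next notch up, and let it rest there; then loosen the lever nut under the focus screw, turn the screw clockwise until its pointer lines up with the raised rib on the arm, and swing the nut fully tight again. Leave the pots and other things on the bench where they stand.

Things in the scene. Friction and masses are not known exactly. Their poses are not given: they have to be found in the camera images.
- stand: Fixed camera stand. Origin: under its white base plate, on the column's axis, at bench height. Base 255 x 150 x 20 mm, x -60 to +195 mm. Column 28 x 28 mm. The handle is on the -x side, the camera arm on the +x side. A steel rack of notches, 30 mm apart, teeth 8 mm deep, runs up the column's +x face.
- control_box (a point): Centre of the underside of the blue box fixed on top of the column: x -75 to +30 mm from the column's axis, y +-45 mm, underside 265 mm and top 327 mm above the bench. It overhangs the handle, which therefore cannot be gripped with a vertical tool; a tool leaning back to -x by 35 to 45 degrees (fingers pointing to +x and down) clears it.
- carriage (a joint): Height of the carriage (handle, arm, nut, screw; about 0.6 kg, 1 N of friction), m. 0 = resting in its present notch, 0.030 = in the next one up, 0.060 = one too many. Only the pawl holds it: let go too early it sinks back; it cannot be lowered past a notch. The pawl snaps in at about 0.034; let go at 0.036 to 0.040 the carriage settles onto the notch at 0.030.
- pawl (a joint): Swing of the dark steel pawl (30 mm long, on a cross pin at the arm's root, tip toward the column) away from the rack, rad. 0 = fully in, 0.3 or more = riding over a tooth. A light spring keeps it in; it need not be touched.
- handle_grip (a point): Grip point of the carriage's black handle, a fin standing out to -x: 60 mm long (x), 14 mm thick (y, the width to grip), 30 mm high (z). Point at mid-thickness and mid-height, 62 mm to -x of the column's axis, 23 mm from the free end, 130 mm above the bench at carriage 0. Axes as the stand's.
- lock_nut (a joint): Angle of the lever nut, rad: 0 = fully tight at its stop, grows anticlockwise from above (loosening), stop at 1.2. Tight up to 0.15, the screw is free from 0.5, well loose at 0.7 or more. Takes 3 to 8 N at the lever's end and stays where left. At 0 the lever points along the stand's -y, at 1.2 nearly along +x.
- lever_grip (a point): Point near the end of the nut's steel lever, to pinch or push: 58 mm from the nut's vertical axis (that of screw_grip), at mid-height, 149 mm above the bench at carriage 0. The lever, 10 mm wide (x, the width to grip), 14 mm high, runs along this frame's -y to 70 mm from the axis. The arm plate below it has 42 mm radius: nothing for 60 mm under the point.
- focus_screw (a joint): Angle of the focus screw, rad: 0 = pointer lined up with the rib, negative before it, grows clockwise seen from above; stops at -1.7 and 0.7. Held hard (0.25 N m) while the nut is tight, turns easily (0.04 N m) while it is loose, stays where it is left.
- screw_grip (a point): Centre of the screw's grip bar, on its vertical axis, 125 mm to +x of the column's axis, 177 mm above the bench at carriage 0. Bar 10 mm thick (x, the width to grip), 34 mm long (y), 24 mm high; top 11 mm above the point, the nut's hub (16 mm radius) 21 mm below it. A slim pointer nose at the foot of its +y end reaches 28 mm from the axis.
- index_rib (a point): Top centre of the white rib that the pointer must point at: 4 mm wide, 13 mm long, 5 mm high, on the arm plate, 26 to 39 mm from the screw's axis on the stand's +y side. It rises with the carriage.
- pot_a_mid (a point): Bystander: sample pot with white cap standing on the stand's base under the camera, 56 mm diameter, 45 mm high; point at its centre. Leave it alone.
- pot_b_mid (a point): Bystander: sample pot on the bench beside the stand, 56 mm diameter, 55 mm high; point at its centre. Leave it alone.
- pot_c_mid (a point): Bystander: like pot_b, on the bench on the stand's other side. Leave it alone.
- bottle: Bystander: amber bottle, 60 mm diameter, 120 mm high; origin at the centre of its underside. Leave it alone.
- dishes: Bystander: stack of three dishes, 90 mm diameter, 44 mm high; origin at the centre of its underside. Leave it alone.
- tipbox: Bystander: grey box 120 x 85 x 60 mm; origin at the centre of its underside. Leave it alone.
- marker: Bystander: marker pen lying along its x, 120 x 16 x 16 mm; origin at the centre of its underside. Leave it alone.

How it is judged:
By the outcome, as a careful person would: the job done as asked, in the order asked, and still so for the second after the job is handed in, with the robot touching nothing.
It also fails if it takes over 69 s, if anything falls off the work surface, if the arm or the gripper's body presses on something with over 40 N, if the wrist force passes 120 N, or if a joint passes its speed limit or range.

## Working session

There is one attempt and no reset: what is moved stays moved. The work goes in short steps, Python scripts to look and compute and a tool call to move; the robot and the scene stay as the last step left them, time stands still between calls to the robot, and variables do not carry over. Pictures are saved under pics/ and viewed, at most 10 in all, crops included, and the job is handed in when it is done.

Besides the shell and the picture viewer there is one more tool, called after ">>>" as name(argument=value, ...) on one line, values as JSON. jog_arm: Moves the arm, as the interface text tells. Its arguments: {"type":"object","properties":{"moves":{"type":"array","items":{"type":"object","properties":{"fingers":{"type":"number"},"slide":{"type":"array","items":{"type":"number"}},"angular":{"type":"array","items":{"type":"number"}}}}},"squeeze":{"type":"number"}},"required":["moves"]}

```bash
mkdir -p pics; cat > h.py <<'E'
from workcell import *
import numpy as np, cv2, json
from scipy.spatial.transform import Rotation as R
from scipy.optimize import least_squares
def K(p):
    f=p["color"].shape[0]/2/np.tan(np.radians(p["fovy"])/2); return f,p["cx"],p["cy"]
def ray(p,uv):
    f,cx,cy=K(p);T=np.array(p["world_from_camera"])
    return T[:3,3],T[:3,:3]@np.array([(uv[0]-cx)/f,(uv[1]-cy)/f,1])
def atz(p,uv,z):
    o,d=ray(p,uv); return o+d*(z-o[2])/d[2]
def proj(p,X):
    f,cx,cy=K(p);T=np.array(p["world_from_camera"])
    c=(np.atleast_2d(X)-T[:3,3])@T[:3,:3]; return np.c_[c[:,0]/c[:,2]*f+cx,c[:,1]/c[:,2]*f+cy]
def save(p,n): cv2.imwrite("pics/"+n,cv2.cvtColor(p["color"],cv2.COLOR_RGB2BGR))
E
python3 - <<'E'
from h import *
P={n:read_camera(n) for n in("scene","top")}
for n,p in P.items():
    save(p,n+"0.png");print(n,p["fovy"],np.round(p["world_from_camera"],3).tolist())
    for t in["stand","control_box","handle_grip","lever_grip","screw_grip","index_rib","pot_a_mid","pot_b_mid","bottle","dishes","tipbox","marker"]:
        print(t,[(np.round(d["point"],1).tolist(),round(d["p"],2)) for d in tip_of(t,p)][:3])
s=get_state();print(s["tcp_pos"],s["orientation"],s["wrist_force"],s["clock"])
E
```

```text
scene 42.1786297037152 [[-0.793, 0.457, -0.402, 0.97], [0.609, 0.584, -0.537, 0.518], [-0.011, -0.671, -0.741, 1.005], [0.0, 0.0, 0.0, 1.0]]
stand [([403.6, 361.8], 0.56), ([416.6, 392.7], 0.43), ([438.0, 413.5], 0.23)]
control_box []
handle_grip [([397.7, 299.4], 0.64)]
lever_grip [([418.0, 392.8], 0.56)]
screw_grip [([452.1, 369.7], 0.56)]
index_rib [([468.8, 374.7], 0.76)]
pot_a_mid [([437.8, 413.3], 0.73)]
pot_b_mid [([357.2, 422.1], 0.56), ([419.5, 394.2], 0.54)]
bottle [([253.8, 222.2], 0.85)]
dishes [([329.0, 223.4], 0.94)]
tipbox [([246.0, 282.6], 0.72), ([253.9, 224.2], 0.64)]
marker [([273.7, 185.2], 0.83), ([440.6, 411.3], 0.69)]
top 44.8015665735616 [[-0.018, -0.992, 0.128, 0.364], [-1.0, 0.016, -0.018, -0.049], [0.016, -0.128, -0.992, 1.344], [0.0, 0.0, 0.0, 1.0]]
stand [([229.0, 246.8], 0.71)]
control_box []
handle_grip [([252.8, 244.8], 0.64)]
lever_grip [([172.5, 195.3], 0.54)]
screw_grip [([158.1, 220.2], 0.6)]
index_rib [([156.6, 240.7], 0.96)]
pot_a_mid [([461.4, 273.6], 0.44)]
pot_b_mid [([213.9, 183.4], 0.65)]
bottle [([430.1, 233.4], 0.7)]
dishes [([385.8, 287.7], 0.61), ([212.3, 185.7], 0.46)]
tipbox [([376.5, 188.6], 0.9), ([251.6, 249.3], 0.39)]
marker [([460.3, 271.6], 0.8), ([373.4, 186.7], 0.56)]
[ 0.17143425 -0.54888026  0.24232719] [4.31095575e-05 9.88563176e-01 1.50807308e-01 1.03789069e-05] [0.42894529 0.4752219  0.22202022] 1.3
```

View pics/scene0.png

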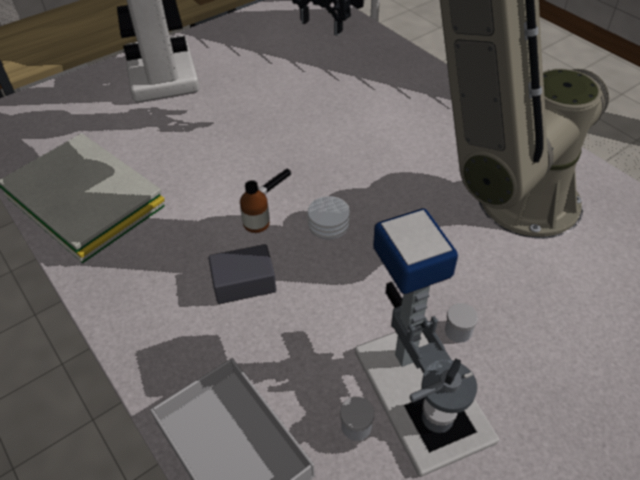

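View pics/top0.png

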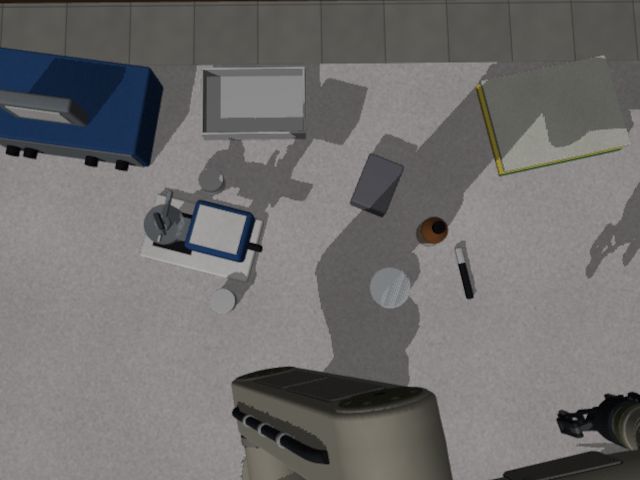

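The scene view shows the stand at about (420,380) with its blue box at (415,245), the lever at (418,393) and the rib at (469,375). The top view shows the stand at (200,240): camera arm on the left (world +y), lever pointing up (world +x). I'll fit the stand's pose next.

```bash
cat > fit.py <<'E'
from h import *
L={"handle_grip":[-.062,0,.130],"lever_grip":[.125,-.058,.149],"screw_grip":[.125,0,.177],"index_rib":[.125,.0325,None]}
def world(th,X): 
    c,s=np.cos(th[2]),np.sin(th[2]); X=np.atleast_2d(X); return np.c_[th[0]+c*X[:,0]-s*X[:,1],th[1]+s*X[:,0]+c*X[:,1],X[:,2]]
E
python3 - <<'E'
from fit import *
obs=[]
Ps=[read_camera(n) for n in("scene","top")]
for k in range(1):
  for p in Ps:
    for n,l in L.items():
      if l[2] is None: l=[l[0],l[1],.142]
      for d in tip_of(n,p)[:1]: obs.append((p,n,l,d["point"]))
s,t=Ps
for p,l,uv in[(s,[-.06,-.075,.02],(357,348)),(s,[.195,-.075,.02],(420,470)),(s,[.195,.075,.02],(497,436)),(t,[.195,.075,.02],(142,255)),(t,[-.06,.075,.02],(247,278)),
   (s,[-.075,-.045,.327],(376,233)),(s,[-.075,.045,.327],(428,210)),(s,[.03,.045,.327],(456,248)),(s,[.03,-.045,.327],(406,272)),
   (t,[-.075,.045,.327],(242,261)),(t,[-.075,-.045,.327],(254,211)),(t,[.03,-.045,.327],(199,199)),(t,[.03,.045,.327],(186,246))]: obs.append((p,"c",l,uv))
f=lambda th:np.concatenate([proj(p,world(th,l))[0]-uv for p,n,l,uv in obs])
r=least_squares(f,[.45,.25,1.57],loss="soft_l1",f_scale=1.5);th=r.x
print(th,np.degrees(th[2]))
for (p,n,l,uv),e in zip(obs,f(th).reshape(-1,2)): print("st"[p is t],n,l,np.round(e,1))
np.save("th.npy",th)
for n,z,pr in[("pot_b_mid",.0275,0),("pot_c_mid",.0275,0),("pot_a_mid",.0425,0)]:
  for p in Ps: print(n,[(np.round(atz(p,d["point"],z)[:2],3).tolist(),round(d["p"],2)) for d in tip_of(n,p)[:3]])
E
```

```text
[0.5059574  0.13465286 1.31012762] 75.06478335235576
s handle_grip [-0.062, 0, 0.13] [-1.8 -1. ]
s lever_grip [0.125, -0.058, 0.149] [-1.3  1.1]
s index_rib [0.125, 0.0325, 0.142] [-2.5 -0.5]
t handle_grip [-0.062, 0, 0.13] [-3.4 -2.3]
t lever_grip [0.125, -0.058, 0.149] [-1.9  3.7]
t screw_grip [0.125, 0, 0.177] [ 0.9 -1. ]
t index_rib [0.125, 0.0325, 0.142] [2.3 1. ]
s c [-0.06, -0.075, 0.02] [-3.5 -2.9]
s c [0.195, -0.075, 0.02] [0.2 3.5]
s c [0.195, 0.075, 0.02] [4.3 1.9]
t c [0.195, 0.075, 0.02] [-3.2  1.1]
t c [-0.06, 0.075, 0.02] [0.7 5.2]
s c [-0.075, -0.045, 0.327] [ -3.4 -13. ]
s c [-0.075, 0.045, 0.327] [-2.3 -6.8]
s c [0.03, 0.045, 0.327] [5.4 3.3]
s c [0.03, -0.045, 0.327] [-0.8 -1.4]
t c [-0.075, 0.045, 0.327] [-0.9  0.7]
t c [-0.075, -0.045, 0.327] [0.3 1.3]
t c [0.03, -0.045, 0.327] [-2.3 -0.9]
t c [0.03, 0.045, 0.327] [-3.   1.2]
pot_b_mid [([0.653, 0.178], 0.87)]
pot_b_mid [([0.649, 0.173], 0.76)]
pot_c_mid [([0.379, 0.146], 0.76)]
pot_c_mid [([0.376, 0.149], 0.68), ([0.405, -0.216], 0.65)]
pot_a_mid [([0.545, 0.258], 0.91), ([0.451, -0.36], 0.17)]
pot_a_mid []
```

```bash
cat > ov.py <<'E'
from fit import *
def overlay(p,th,box,sc,draw=True,h=0.0):
    im=cv2.cvtColor(p["color"],cv2.COLOR_RGB2BGR);x0,y0,x1,y1=box
    im=cv2.resize(im[y0:y1,x0:x1],None,fx=sc,fy=sc,interpolation=cv2.INTER_CUBIC)
    if draw:
        q=lambda X:[tuple(int(v) for v in np.round((a-[x0-.5,y0-.5])*sc)) for a in proj(p,world(th,X))]
        for a,b,c,d,z in[(-.06,.195,-.075,.075,.02),(-.075,.03,-.045,.045,.327),(-.075,.03,-.045,.045,.265)]:
            cv2.polylines(im,[np.array(q([[a,c,z],[b,c,z],[b,d,z],[a,d,z]]))],True,(0,0,255),1)
        for X in([-.062,0,.13+h],[.125,-.058,.149+h],[.125,0,.177+h],[.125,.0325,.142+h]): cv2.circle(im,q(X)[0],3,(0,255,0),-1)
    return im
E
python3 - <<'E'
from ov import *
th=np.load("th.npy")
a=overlay(read_camera("scene"),th,(335,200,515,480),2.1);b=overlay(read_camera("top"),th,(130,170,280,290),2.8)
o=np.zeros((max(a.shape[0],b.shape[0]),a.shape[1]+b.shape[1],3),np.uint8);o[:a.shape[0],:a.shape[1]]=a;o[:b.shape[0],a.shape[1]:]=b
print(o.shape);cv2.imwrite("pics/ov1.png",o)
E
```

```text
(588, 798, 3)
```

View pics/ov1.png

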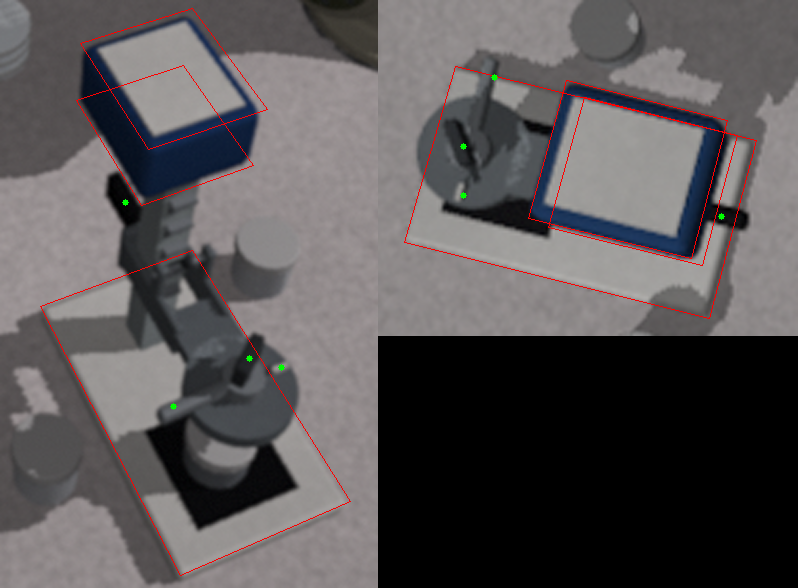

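The overlay fits the scene picture well. In the top picture the outline overshoots slightly toward the left edge, as it would with lens distortion, so I'll refit with a radial term.

```bash
cat > refit.py <<'E'
from ov import *
import h
Ps=[read_camera(n) for n in("scene","top")];s,t=Ps
obs=[(s,l,uv) for l,uv in[([-.06,-.075,.02],(355,345.7)),([.195,-.075,.02],(421.5,473)),([.195,.075,.02],(500,437)),([-.075,-.045,.327],(374,222.4)),([-.075,.045,.327],(428.8,206)),
 ([.03,.045,.327],(458.3,252)),([.03,-.045,.265],(402,294.5)),([.03,.045,.265],(454.5,276.5))]]
obs+=[(t,l,uv) for l,uv in[([.195,.075,.02],(140.3,256)),([-.06,.075,.02],(249.3,283.2)),([-.06,-.075,.02],(264,220.5)),([-.075,.045,.327],(242.5,261.8)),([-.075,-.045,.327],(253.9,213.6)),([.03,-.045,.327],(198.6,199.6)),([.03,.045,.327],(189.6,246.8))]]
N=len(obs)
for p in Ps:
  for n,l in L.items():
    l=[l[0],l[1],l[2] or .142]
    for d in tip_of(n,p)[:1]: obs.append((p,l,d["point"]))
def pd(p,X,k):
    f,cx,cy=K(p);q=proj(p,X)[0]-[cx,cy];r2=q@q/f**2;return q*(1+k*r2)+[cx,cy]
f=lambda v:np.concatenate([pd(p,world(v[:3],l),v[3] if p is s else v[4])-uv for p,l,uv in obs])
for fr in(0,1):
    g=(lambda v:f(np.r_[v[:3],v[3:]*fr]))
    r=least_squares(g,[.5,.13,1.3,0,0],loss="soft_l1",f_scale=1)
    print(r.cost,r.x)
print(np.round(f(r.x).reshape(-1,2),1).tolist())
np.save("th2.npy",r.x)
E
python3 refit.py
```

```text
401.0873215600104 [0.50510709 0.13436875 1.30741361 0.         0.        ]
400.30207879688663 [ 0.50527702  0.13506895  1.30699591 -0.02641886 -0.04506242]
[[-1.0, -0.9], [-1.6, -0.7], [0.6, 0.1], [-0.8, -2.5], [-2.5, -2.8], [3.5, -0.7], [-0.0, 2.5], [1.0, 1.6], [-0.9, -0.0], [-1.8, 0.3], [0.4, -0.5], [-1.6, 0.4], [0.2, -0.8], [-1.7, -1.1], [-6.6, 0.7], [-0.7, -0.4], [-0.4, 0.1], [182.0, 186.5], [-2.3, -0.0], [-0.3, -1.7], [2.4, 3.5], [1.0, 1.2], [1.3, 2.0]]
```

Without distortion the pose still fits to about 2 mm: stand at (0.505, 0.1345), yaw 1.307. I'll plan the handle approach from that.

```bash
cat > mv.py <<'E'
from fit import *
th=np.array([.505,.1345,1.307])
def W(l): return world(th,l)[0]
def frame(tilt,ydeg=0.):   # tool leaning to stand -x by tilt deg, y along stand -y turned by ydeg about vertical
    a=np.radians(tilt);z=np.array([np.sin(a),0,-np.cos(a)]);y=np.array([0,-1.,0]);x=np.cross(y,z)
    return R.from_euler("z",th[2])*R.from_euler("z",ydeg,degrees=True)*R.from_matrix(np.c_[x,y,z])
def rel(P,Q):
    s=get_state();q=s["orientation"];C=R.from_quat([q[1],q[2],q[3],q[0]])
    print("t",round(s["clock"],2),"tcp",np.round(s["tcp_pos"],4),"F",np.round(s["wrist_force"],1),"gap",round(s["finger_gap"],4),"j",np.round(s["joint_pos"],2))
    print("slide",np.round(C.inv().apply(P-s["tcp_pos"])*1e3,1),"ang",np.round((C.inv()*Q).as_rotvec(degrees=True),1))
def loc():
    s=get_state();q=s["orientation"];C=R.from_quat([q[1],q[2],q[3],q[0]]);M=R.from_euler("z",-th[2])
    d=M.apply(np.array(s["tcp_pos"])-[th[0],th[1],0])
    print("t",round(s["clock"],2),"stand-frame tcp mm",np.round(d*1e3,1),"z",np.round((M*C).as_matrix()[:,2],3),"y",np.round((M*C).as_matrix()[:,1],3),"F(stand)",np.round(M.apply(s["wrist_force"]),1),"gap",round(s["finger_gap"],4),"grip",np.round(s["grip_force"],1))
E
python3 - <<'E'
from mv import *
Q=frame(42);z=Q.as_matrix()[:,2]
P=W([-.062,0,.13])+.008*z
print(P,P-.12*z)
rel(P-.12*z,Q)
E
```

```text
[0.49022945 0.07981263 0.12405484] [0.46929256 0.00229462 0.21323222]
t 2.7 tcp [ 0.1715 -0.5489  0.2423] F [-0.1 -1.5 -0.2] gap 0.0852 j [-1.41  0.31  0.05  1.3   0.    1.43]
slide [ 448.6 -437.3   29. ] ang [ 21.1  38.4 -54.8]
```

>>> jog_arm(moves=[{"slide": [449, -437, 20], "angular": [21.1, 38.4, -54.8], "fingers": 0.2}, {"slide": [449, -437, 20], "angular": [21.1, 38.4, -54.8], "fingers": 0.2}, {"slide": [449, -437, 20], "angular": [21.1, 38.4, -54.8], "fingers": 0.2}, {"slide": [449, -437, 20], "angular": [21.1, 38.4, -54.8], "fingers": 0.2}, {"slide": [449, -437, 20], "angular": [21.1, 38.4, -54.8], "fingers": 0.2}, {"slide": [449, -437, 20], "angular": [21.1, 38.4, -54.8], "fingers": 0.2}, {"slide": [449, -437, 20], "angular": [21.1, 38.4, -54.8], "fingers": 0.2}, {"slide": [449, -437, 20], "angular": [21.1, 38.4, -54.8], "fingers": 0.2}, {"slide": [449, -437, 20], "angular": [21.1, 38.4, -54.8], "fingers": 0.2}, {"slide": [449, -437, 20], "angular": [21.1, 38.4, -54.8], "fingers": 0.2}], squeeze=40)

```text
clock: 3.53
tcp_pos: [0.3704, -0.1817, 0.2289]
orientation: [-0.219, 0.74, 0.568, 0.286]
wrist_force: [1.0, -0.8, 0.2]
finger_gap: 0.0686
grip_force: 0.0
```

```bash
python3 - <<'E'
from mv import *
Q=frame(42);z=Q.as_matrix()[:,2]
P=W([-.062,0,.13])+.008*z
rel(P-.12*z,Q)
E
```

```text
t 3.53 tcp [ 0.3704 -0.1817  0.2289] F [ 1.  -0.8  0.2] gap 0.0686 j [-1.02  0.34 -0.19  1.6   0.51  0.66]
slide [140.   48.  148.2] ang [-0.  -0.2  0.2]
```

>>> jog_arm(moves=[{"slide": [140, 48, 148], "angular": [0, 0, 0], "fingers": 0.35}, {"slide": [140, 48, 148], "angular": [0, 0, 0], "fingers": 0.35}, {"slide": [140, 48, 148], "angular": [0, 0, 0], "fingers": 0.35}, {"slide": [140, 48, 148], "angular": [0, 0, 0], "fingers": 0.35}, {"slide": [140, 48, 148], "angular": [0, 0, 0], "fingers": 0.35}, {"slide": [140, 48, 148], "angular": [0, 0, 0], "fingers": 0.35}, {"slide": [140, 48, 148], "angular": [0, 0, 0], "fingers": 0.35}])

```text
clock: 4.12
tcp_pos: [0.4689, 0.0035, 0.213]
orientation: [-0.219, 0.74, 0.57, 0.284]
wrist_force: [-0.3, -0.0, -0.1]
finger_gap: 0.0555
grip_force: 0.0
```

```bash
python3 - <<'E'
from mv import *
Q=frame(42);z=Q.as_matrix()[:,2]
P=W([-.062,0,.13])+.008*z
rel(P,Q)
for n in("scene","top"):
    p=read_camera(n)
    for q in("handle_grip","screw_grip","index_rib"):print(n,q,[(np.round(d["point"],1).tolist(),round(d["p"],2)) for d in tip_of(q,p)][:2], proj(p,W({"handle_grip":[-.062,0,.13],"screw_grip":[.125,0,.177],"index_rib":[.125,.0325,.142]}[q])).round(1))
    save(p,n+"1.png")
E
```

```text
t 4.12 tcp [0.4689 0.0035 0.213 ] F [-0.3 -0.  -0.1] gap 0.0555 j [-0.59  0.23 -0.35  1.28  0.69  1.14]
slide [ -0.7   1.1 119.1] ang [-0.2 -0.   0.2]
scene handle_grip [([393.4, 297.8], 0.58)] [[394.4 295.2]]
scene screw_grip [([450.0, 368.9], 0.47), ([439.9, 412.7], 0.36)] [[453.3 369.8]]
scene index_rib [([468.4, 377.7], 0.92)] [[468.4 374.1]]
top handle_grip [([248.8, 249.1], 0.89)] [[252.1 247. ]]
top screw_grip [([159.1, 220.1], 0.67)] [[159.9 222.1]]
top index_rib [([156.0, 238.1], 0.76)] [[159.9 239.6]]
```

View pics/scene1.png

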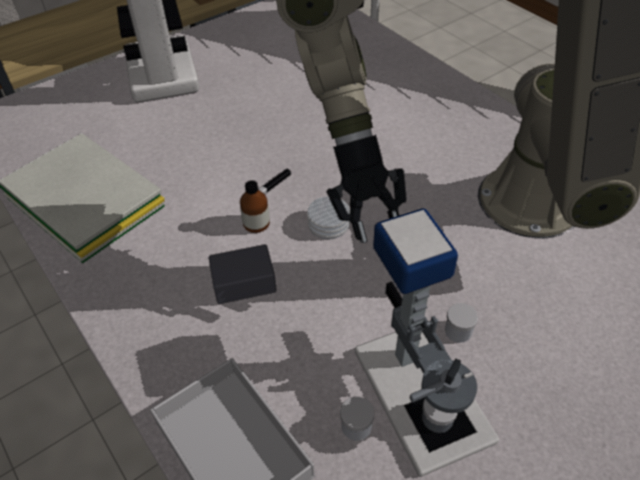

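The arm is lined up behind the handle with the fingers clear of the blue box, so I'll advance and close.

>>> jog_arm(moves=[{"slide": [0, 1, 40], "angular": [0, 0, 0], "fingers": 0.4}, {"slide": [0, 1, 75], "angular": [0, 0, 0], "fingers": 0.4}, {"slide": [0, 1, 100], "angular": [0, 0, 0], "fingers": 0.4}, {"slide": [-1, 1, 119], "angular": [0, 0, 0], "fingers": 0.4}, {"slide": [-1, 1, 119], "angular": [0, 0, 0], "fingers": 0.4}, {"slide": [-1, 1, 119], "angular": [0, 0, 0], "fingers": 0.4}])

```text
clock: 5.02
tcp_pos: [0.4899, 0.0769, 0.1235]
orientation: [-0.219, 0.741, 0.567, 0.284]
wrist_force: [0.2, 0.2, -0.7]
finger_gap: 0.0514
grip_force: 0.0
```

```bash
python3 - <<'E'
from mv import *
loc()
a=[]
for n,b in(("scene",(330,190,510,470)),("top",(130,160,330,310))):
    p=read_camera(n);x0,y0,x1,y1=b;a.append(cv2.resize(cv2.cvtColor(p["color"],4)[y0:y1,x0:x1],None,fx=2,fy=2,interpolation=2))
o=np.zeros((560,760,3),np.uint8);o[:560,:360]=a[0];o[:300,360:]=a[1];cv2.imwrite("pics/g1.png",o)
E
```

```text
t 5.02 stand-frame tcp mm [-59.5  -0.5 123.5] z [ 0.67   0.002 -0.742] y [-0.    -1.    -0.002] F(stand) [ 0.3 -0.1 -0.7] gap 0.0514 grip 0.0
```

View pics/g1.png

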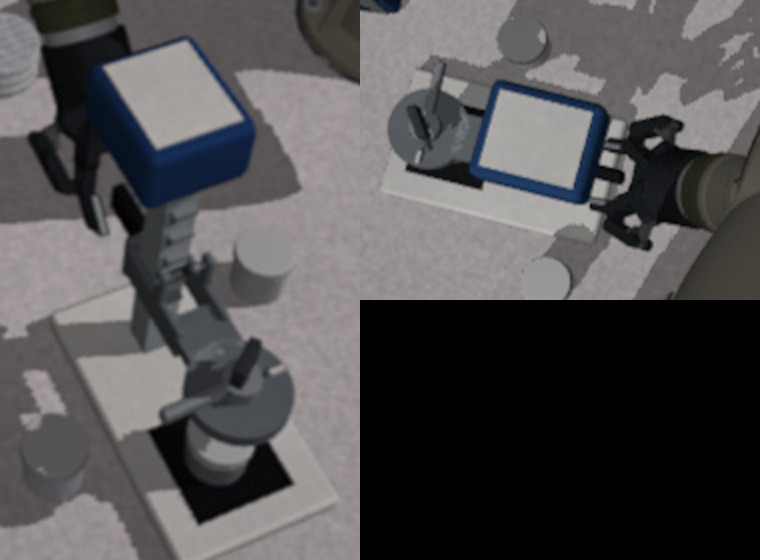

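In the top crop the fingers straddle the handle, with its end at (612,175) between fingers at (610,145) and (600,205). Closing now.

>>> jog_arm(moves=[{"slide": [0, 0, 0], "angular": [0, 0, 0], "fingers": 1}, {"slide": [0, 0, 0], "angular": [0, 0, 0], "fingers": 1}, {"slide": [0, 0, 0], "angular": [0, 0, 0], "fingers": 1}, {"slide": [0, 0, 0], "angular": [0, 0, 0], "fingers": 1}, {"slide": [0, 0, 0], "angular": [0, 0, 0], "fingers": 1}, {"slide": [0, 0, 0], "angular": [0, 0, 0], "fingers": 1}], squeeze=60)

```text
clock: 5.62
tcp_pos: [0.492, 0.0756, 0.1246]
orientation: [-0.217, 0.741, 0.567, 0.286]
wrist_force: [1.8, -5.5, 2.8]
finger_gap: 0.0136
grip_force: 61.0
```

```bash
python3 - <<'E'
from mv import *
loc()
s=get_state();q=s["orientation"];C=R.from_quat([q[1],q[2],q[3],q[0]])
print("up38",C.inv().apply([0,0,38]))
E
```

```text
t 5.62 stand-frame tcp mm [-60.2  -2.8 124.6] z [ 0.669 -0.003 -0.743] y [-0.002 -1.     0.003] F(stand) [-4.8 -3.2  2.8] gap 0.0136 grip 61.0
up38 [ 25.43267144   0.09934966 -28.23418767]
```

Gripped at 13.6 mm, the handle's thickness. Raising.

>>> jog_arm(moves=[{"slide": [4, 0, -4.5], "angular": [0, 0, 0], "fingers": 1}, {"slide": [8, 0, -9], "angular": [0, 0, 0], "fingers": 1}, {"slide": [12, 0, -13.5], "angular": [0, 0, 0], "fingers": 1}, {"slide": [16, 0, -18], "angular": [0, 0, 0], "fingers": 1}, {"slide": [20, 0, -22.5], "angular": [0, 0, 0], "fingers": 1}, {"slide": [23, 0, -26], "angular": [0, 0, 0], "fingers": 1}, {"slide": [25.4, 0, -28.2], "angular": [0, 0, 0], "fingers": 1}, {"slide": [25.4, 0, -28.2], "angular": [0, 0, 0], "fingers": 1}, {"slide": [25.4, 0, -28.2], "angular": [0, 0, 0], "fingers": 1}])

```text
clock: 6.37
tcp_pos: [0.492, 0.0756, 0.1617]
orientation: [-0.217, 0.741, 0.568, 0.285]
wrist_force: [6.8, -2.2, -4.6]
finger_gap: 0.0131
grip_force: 60.3
```

```bash
python3 - <<'E'
from mv import *
loc()
E
```

```text
t 6.37 stand-frame tcp mm [-60.2  -2.8 161.7] z [ 0.669 -0.003 -0.744] y [-0.001 -1.     0.003] F(stand) [-0.3 -7.2 -4.6] gap 0.0131 grip 60.3
```

Raised 37 mm with about 7 N of load. Letting go and checking that it settles.

>>> jog_arm(moves=[{"slide": [0, 0, 0], "angular": [0, 0, 0], "fingers": 0.4}, {"slide": [0, 0, 0], "angular": [0, 0, 0], "fingers": 0.4}, {"slide": [0, 0, 0], "angular": [0, 0, 0], "fingers": 0.4}, {"slide": [0, 0, 0], "angular": [0, 0, 0], "fingers": 0.4}, {"slide": [0, 0, -40], "angular": [0, 0, 0], "fingers": 0.4}, {"slide": [0, 0, -80], "angular": [0, 0, 0], "fingers": 0.4}, {"slide": [0, 0, -120], "angular": [0, 0, 0], "fingers": 0.4}, {"slide": [0, 0, -160], "angular": [0, 0, 0], "fingers": 0.4}, {"slide": [0, 0, -180], "angular": [0, 0, 0], "fingers": 0.4}])

```text
clock: 7.12
tcp_pos: [0.4593, -0.0419, 0.2986]
orientation: [-0.217, 0.742, 0.567, 0.286]
wrist_force: [0.8, 0.1, -0.6]
finger_gap: 0.0516
grip_force: 0.0
```

```bash
python3 - <<'E'
from mv import *
loc()
a=[]
for n,b in(("scene",(340,200,520,480)),("top",(120,160,320,310))):
    p=read_camera(n);
    for q,l in{"handle_grip":[-.062,0,.13],"screw_grip":[.125,0,.177],"lever_grip":[.125,-.058,.149],"index_rib":[.125,.0325,.142]}.items():
        print(n,q,[(np.round(d["point"],1).tolist(),round(d["p"],2)) for d in tip_of(q,p)][:2], [proj(p,W(np.add(l,[0,0,h]))).round(1)[0].tolist() for h in(0,.03,.06)])
    x0,y0,x1,y1=b;a.append(cv2.resize(cv2.cvtColor(p["color"],4)[y0:y1,x0:x1],None,fx=2,fy=2,interpolation=2))
o=np.zeros((560,760,3),np.uint8);o[:560,:360]=a[0];o[:300,360:]=a[1];cv2.imwrite("pics/g2.png",o)
Q=frame(0);rel(W([.125,-.13,.30]),Q)
E
```

```text
t 7.12 stand-frame tcp mm [-182.2   -1.9  298.6] z [ 0.669 -0.003 -0.743] y [-0.002 -1.     0.002] F(stand) [ 0.3 -0.8 -0.6] gap 0.0516 grip 0.0
scene handle_grip [([395.8, 285.3], 0.67)] [[394.4, 295.2], [395.7, 284.7], [397.1, 273.7]]
scene screw_grip [([456.6, 361.4], 0.51), ([420.4, 381.8], 0.28)] [[453.3, 369.8], [456.2, 359.4], [459.3, 348.4]]
scene lever_grip [] [[416.9, 392.6], [418.9, 382.7], [421.0, 372.4]]
scene index_rib [([472.8, 365.1], 0.9), ([395.6, 284.3], 0.42)] [[468.4, 374.1], [471.6, 364.1], [474.9, 353.7]]
top handle_grip [([248.6, 245.0], 0.96)] [[252.1, 247.0], [250.6, 245.6], [249.0, 244.0]]
top screw_grip [([432.2, 229.9], 0.62), ([156.6, 221.9], 0.58)] [[159.9, 222.1], [156.0, 219.9], [151.8, 217.6]]
top lever_grip [([167.3, 189.5], 0.49)] [[171.2, 197.2], [167.6, 194.5], [163.9, 191.6]]
top index_rib [([154.2, 234.0], 0.92)] [[159.9, 239.6], [156.1, 237.9], [152.0, 236.1]]
t 7.62 tcp [ 0.4588 -0.0385  0.2948] F [-0.1  0.1  0.2] gap 0.0513 j [-0.68  0.21 -0.17  1.54  0.66  1.04]
slide [229.2 129.7 199.8] ang [ -0.1 -42.1   0. ]
```

View pics/g2.png

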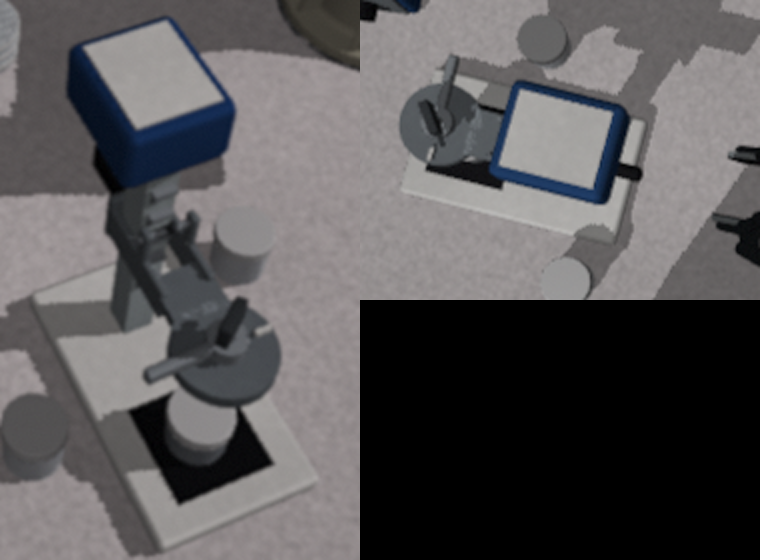

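The carriage sits at 0.030: the networks' handle, screw and rib points all match that height. Next I go over the box to above the lever.

```bash
python3 - <<'E'
from mv import *
rel(W([-.15,0,.46]),frame(20,0))
rel(W([.125,-.064,.44]),frame(0,90))
E
```

```text
t 7.62 tcp [ 0.4588 -0.0385  0.2948] F [-0.1  0.1  0.2] gap 0.0513 j [-0.68  0.21 -0.17  1.54  0.66  1.04]
slide [ 132.3   -0.8 -103.1] ang [ -0.1 -22.1  -0. ]
t 7.62 tcp [ 0.4588 -0.0385  0.2948] F [-0.1  0.1  0.2] gap 0.0513 j [-0.68  0.21 -0.17  1.54  0.66  1.04]
slide [323.   63.4  96. ] ang [ 32.8 -33.  -85.6]
```

>>> jog_arm(moves=[{"slide": [132, -1, -103], "angular": [0, -22, 0], "fingers": 0.55}, {"slide": [132, -1, -103], "angular": [0, -22, 0], "fingers": 0.55}, {"slide": [132, -1, -103], "angular": [0, -22, 0], "fingers": 0.55}, {"slide": [132, -1, -103], "angular": [0, -22, 0], "fingers": 0.55}, {"slide": [323, 63, 96], "angular": [33, -33, -85.6], "fingers": 0.55}, {"slide": [323, 63, 96], "angular": [33, -33, -85.6], "fingers": 0.55}, {"slide": [323, 63, 96], "angular": [33, -33, -85.6], "fingers": 0.55}, {"slide": [323, 63, 96], "angular": [33, -33, -85.6], "fingers": 0.55}, {"slide": [323, 63, 96], "angular": [33, -33, -85.6], "fingers": 0.55}, {"slide": [323, 63, 96], "angular": [33, -33, -85.6], "fingers": 0.55}])

```text
clock: 8.45
tcp_pos: [0.584, 0.2109, 0.4424]
orientation: [-0.061, 0.514, 0.852, 0.079]
wrist_force: [1.8, -0.4, 1.2]
finger_gap: 0.0387
grip_force: 0.0
```

```bash
python3 - <<'E'
from mv import *
loc()
rel(W([.125,-.064,.44]),frame(0,90))
E
```

```text
t 8.45 stand-frame tcp mm [ 94.4 -56.4 442.4] z [ 0.184  0.073 -0.98 ] y [ 0.674 -0.735  0.071] F(stand) [ 0.1 -1.9  1.2] gap 0.0387 grip 0.0
t 8.45 tcp [0.584  0.2109 0.4424] F [ 1.8 -0.4  1.2] gap 0.0387 j [0.12 0.45 0.73 1.85 0.2  1.21]
slide [16.3 26.1  7.4] ang [  8.2  -8.3 -47. ]
```

>>> jog_arm(moves=[{"slide": [16, 26, 7], "angular": [8.2, -8.3, -47], "fingers": 0.55}, {"slide": [16, 26, 7], "angular": [8.2, -8.3, -47], "fingers": 0.55}, {"slide": [16, 26, 7], "angular": [8.2, -8.3, -47], "fingers": 0.55}, {"slide": [16, 26, 7], "angular": [8.2, -8.3, -47], "fingers": 0.55}, {"slide": [16, 26, 7], "angular": [8.2, -8.3, -47], "fingers": 0.55}, {"slide": [16, 26, 7], "angular": [8.2, -8.3, -47], "fingers": 0.55}, {"slide": [16, 26, 7], "angular": [8.2, -8.3, -47], "fingers": 0.55}, {"slide": [16, 26, 7], "angular": [8.2, -8.3, -47], "fingers": 0.55}])

```text
clock: 9.12
tcp_pos: [0.5989, 0.2369, 0.4402]
orientation: [-0.001, 0.132, 0.991, 0.001]
wrist_force: [-0.7, -0.5, -0.2]
finger_gap: 0.0384
grip_force: 0.0
```

```bash
python3 - <<'E'
from mv import *
loc()
rel(W([.125,-.064,.25]),frame(0,90))
save(read_camera("scene"),"s3.png")
E
```

```text
t 9.12 stand-frame tcp mm [123.4 -64.  440.2] z [ 0.001  0.002 -1.   ] y [ 1.    -0.002  0.001] F(stand) [-0.7  0.6 -0.2] gap 0.0384 grip 0.0
t 9.12 tcp [0.5989 0.2369 0.4402] F [-0.7 -0.5 -0.2] gap 0.0384 j [0.25 0.56 0.93 1.94 0.   0.52]
slide [ -0.4   1.4 190.2] ang [ 0.1 -0.1 -0.1]
```

View pics/s3.png

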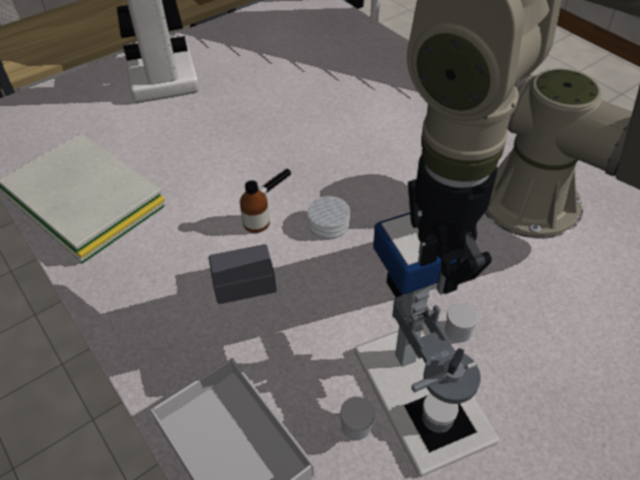

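The tool stands vertical at (450,270), above the stand's arm and clear of the box. Descending.

>>> jog_arm(moves=[{"slide": [0, 1.5, 40], "angular": [0, 0, 0], "fingers": 0.6}, {"slide": [0, 1.5, 80], "angular": [0, 0, 0], "fingers": 0.6}, {"slide": [0, 1.5, 120], "angular": [0, 0, 0], "fingers": 0.6}, {"slide": [0, 1.5, 160], "angular": [0, 0, 0], "fingers": 0.6}, {"slide": [0, 1.5, 190], "angular": [0, 0, 0], "fingers": 0.6}, {"slide": [0, 1.5, 190], "angular": [0, 0, 0], "fingers": 0.6}])

```text
clock: 9.67
tcp_pos: [0.5952, 0.2359, 0.2423]
orientation: [-0.007, 0.136, 0.991, -0.001]
wrist_force: [-1.1, -0.1, -0.8]
finger_gap: 0.034
grip_force: 0.0
```

```bash
python3 - <<'E'
from mv import *
loc()
rel(W([.125,-.064,.184]),frame(0,90))
a=[]
for n,b in(("scene",(340,200,520,480)),("top",(100,130,300,280))):
    p=read_camera(n);
    for q,l in{"handle_grip":[-.062,0,.16],"screw_grip":[.125,0,.207],"lever_grip":[.125,-.058,.179],"index_rib":[.125,.0325,.172]}.items():
        print(n,q,[(np.round(d["point"],1).tolist(),round(d["p"],2)) for d in tip_of(q,p)][:2], proj(p,W(l)).round(1)[0].tolist())
    x0,y0,x1,y1=b;a.append(cv2.resize(cv2.cvtColor(p["color"],4)[y0:y1,x0:x1],None,fx=2,fy=2,interpolation=2))
o=np.zeros((560,760,3),np.uint8);o[:560,:360]=a[0];o[:300,360:]=a[1];cv2.imwrite("pics/g4.png",o)
E
```

```text
t 9.67 stand-frame tcp mm [121.4 -60.6 242.3] z [-0.005  0.014 -1.   ] y [ 1.    -0.009 -0.005] F(stand) [-0.4  1.1 -0.8] gap 0.034 grip 0.0
t 9.67 tcp [0.5952 0.2359 0.2423] F [-1.1 -0.1 -0.8] gap 0.034 j [0.25 0.46 0.26 1.39 0.   0.52]
slide [-4.2  3.9 58.3] ang [-0.3 -0.8 -0.5]
scene handle_grip [([397.0, 288.1], 0.63)] [395.7, 284.7]
scene screw_grip [([455.3, 359.0], 0.48), ([243.3, 284.5], 0.46)] [456.2, 359.4]
scene lever_grip [([419.3, 382.8], 0.93)] [418.9, 382.7]
scene index_rib [([471.3, 366.1], 0.57)] [471.6, 364.1]
top handle_grip [([251.0, 243.0], 0.84), ([222.3, 301.7], 0.67)] [250.6, 245.6]
top screw_grip [([157.0, 220.2], 0.73)] [156.0, 219.9]
top lever_grip [([168.0, 192.0], 0.6)] [167.6, 194.5]
top index_rib [([153.5, 238.5], 0.78)] [156.1, 237.9]
```

View pics/g4.png

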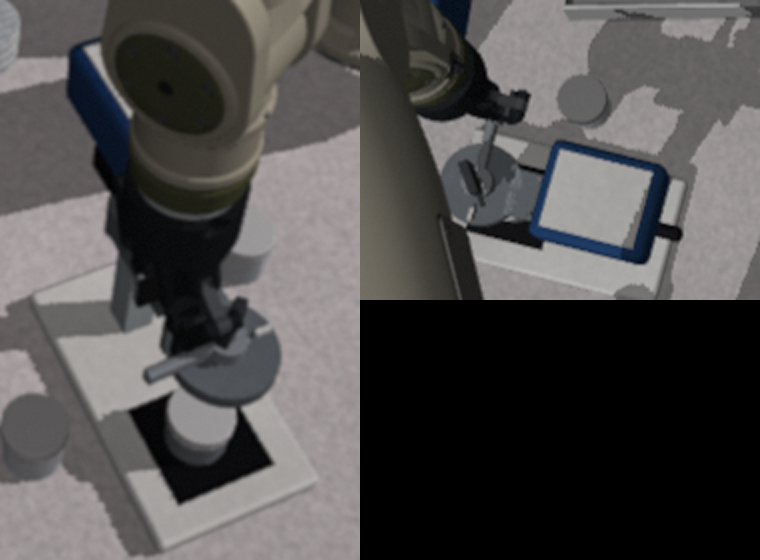

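Clear of everything: the tool is above the lever and the networks' lever point matches the prediction. Straddling the lever now.

```bash
python3 - <<'E'
from mv import *
loc();rel(W([.125,-.064,.173]),frame(0,90))
E
```

```text
t 10.17 stand-frame tcp mm [124.2 -65.4 252.2] z [ 0.003 -0.001 -1.   ] y [ 1.    -0.006  0.003] F(stand) [-0.5  0.4 -0.3] gap 0.0338 grip 0.0
t 10.17 tcp [0.6005 0.2373 0.2522] F [-0.6 -0.4 -0.3] gap 0.0338 j [0.25 0.45 0.28 1.39 0.   0.52]
slide [ 1.5  0.6 79.2] ang [ 0.2  0.1 -0.4]
```

>>> jog_arm(moves=[{"slide": [0, 0.5, 25], "angular": [0, 0, 0], "fingers": 0.6}, {"slide": [0, 0.5, 45], "angular": [0, 0, 0], "fingers": 0.6}, {"slide": [0, 0.5, 62], "angular": [0, 0, 0], "fingers": 0.6}, {"slide": [0, 0.5, 78], "angular": [0, 0, 0], "fingers": 0.6}, {"slide": [0, 0.5, 78], "angular": [0, 0, 0], "fingers": 0.6}, {"slide": [0, 0.5, 78], "angular": [0, 0, 0], "fingers": 0.6}, {"slide": [0, 0.5, 78], "angular": [0, 0, 0], "fingers": 1}, {"slide": [0, 0.5, 78], "angular": [0, 0, 0], "fingers": 1}, {"slide": [0, 0.5, 78], "angular": [0, 0, 0], "fingers": 1}, {"slide": [0, 0.5, 78], "angular": [0, 0, 0], "fingers": 1}], squeeze=20)

```text
clock: 11.0
tcp_pos: [0.6016, 0.2405, 0.1747]
orientation: [0.001, 0.134, 0.991, 0.004]
wrist_force: [2.3, 8.4, -2.4]
finger_gap: 0.0095
grip_force: 26.5
```

```bash
python3 - <<'E'
from mv import *
loc()
s=get_state();q=s["orientation"];C=R.from_quat([q[1],q[2],q[3],q[0]])
r=64.
for a in range(5,60,5):  # CCW turn of lever by a deg, tool turns with it: slide in tool axes
    A=np.radians(a); d=np.array([r*np.sin(A),-r*np.cos(A)+r,0])
    w=R.from_euler("z",th[2]).apply(d); print(a,np.round(C.inv().apply(w),1))
E
```

```text
t 11.0 stand-frame tcp mm [127.5 -65.6 174.7] z [ 0.008 -0.002 -1.   ] y [ 1.    -0.005  0.008] F(stand) [ 8.7  0.  -2.4] gap 0.0095 grip 26.5
5 [0.3 5.6 0. ]
10 [ 1.  11.1  0.1]
15 [ 2.3 16.6  0.1]
20 [ 4.  21.9  0.2]
25 [ 6.1 27.   0.2]
30 [ 8.7 32.   0.2]
35 [11.7 36.7  0.3]
40 [15.2 41.1  0.3]
45 [19.  45.2  0.3]
50 [23.1 48.9  0.4]
55 [27.5 52.3  0.4]
```

Gripped at 9.5 mm, the lever's width. Swinging it 50° anticlockwise along its arc.

>>> jog_arm(moves=[{"slide": [0.3, 7, 0], "angular": [0, 0, -5], "fingers": 1}, {"slide": [1, 13.5, 0], "angular": [0, 0, -10], "fingers": 1}, {"slide": [2.3, 19, 0], "angular": [0, 0, -15], "fingers": 1}, {"slide": [4, 24.5, 0], "angular": [0, 0, -20], "fingers": 1}, {"slide": [6, 29.7, 0], "angular": [0, 0, -25], "fingers": 1}, {"slide": [8.7, 34.7, 0], "angular": [0, 0, -30], "fingers": 1}, {"slide": [11.7, 39.5, 0], "angular": [0, 0, -35], "fingers": 1}, {"slide": [15.2, 44, 0], "angular": [0, 0, -40], "fingers": 1}, {"slide": [19, 48, 0], "angular": [0, 0, -45], "fingers": 1}, {"slide": [23, 51.6, 0], "angular": [0, 0, -50], "fingers": 1}])

```text
clock: 11.83
tcp_pos: [0.5929, 0.2928, 0.1745]
orientation: [0.001, -0.298, 0.954, -0.0]
wrist_force: [1.8, -3.8, 0.3]
finger_gap: 0.0096
grip_force: 26.8
```

```bash
python3 - <<'E'
from mv import *
loc()
E
```

```text
t 11.83 stand-frame tcp mm [175.7 -43.6 174.5] z [ 0.001 -0.003 -1.   ] y [ 0.645  0.764 -0.001] F(stand) [-3.2 -2.7  0.3] gap 0.0096 grip 26.8
```

>>> jog_arm(moves=[{"slide": [0, 0, 0], "angular": [0, 0, 0], "fingers": 0.6}, {"slide": [0, 0, 0], "angular": [0, 0, 0], "fingers": 0.6}, {"slide": [0, 0, 0], "angular": [0, 0, 0], "fingers": 0.6}, {"slide": [0, 0, -30], "angular": [0, 0, 0], "fingers": 0.6}, {"slide": [0, 0, -60], "angular": [0, 0, 0], "fingers": 0.6}, {"slide": [0, 0, -95], "angular": [0, 0, 0], "fingers": 0.6}, {"slide": [0, 0, -95], "angular": [0, 0, 0], "fingers": 0.6}])

```text
clock: 12.42
tcp_pos: [0.594, 0.2942, 0.2761]
orientation: [0.006, -0.296, 0.955, 0.001]
wrist_force: [0.6, 0.5, 1.2]
finger_gap: 0.0344
grip_force: 0.0
```

```bash
python3 - <<'E'
from mv import *
a=[]
for n,b in(("scene",(400,310,520,430)),("top",(110,160,210,260))):
    p=read_camera(n)
    for q,l in{"screw_grip":[.125,0,.207],"lever_grip":[.125+.058*np.sin(.87),-.058*np.cos(.87),.179],"index_rib":[.125,.0325,.172]}.items():
        print(n,q,[(np.round(d["point"],1).tolist(),round(d["p"],2)) for d in tip_of(q,p)][:2], proj(p,W(l)).round(1)[0].tolist())
    x0,y0,x1,y1=b;im=cv2.resize(cv2.cvtColor(p["color"],4)[y0:y1,x0:x1],(390,390),interpolation=2);sc=390/(x1-x0)
    # bar direction fan: lines for screw -0.3,-0.5,-0.7
    a.append(im)
cv2.imwrite("pics/g5.png",np.hstack(a));loc()
E
```

```text
scene screw_grip [([454.5, 359.4], 0.61)] [456.2, 359.4]
scene lever_grip [([445.9, 404.7], 0.93), ([437.1, 416.0], 0.73)] [446.4, 403.5]
scene index_rib [([472.3, 367.5], 0.8)] [471.6, 364.1]
top screw_grip [([373.6, 185.2], 0.63), ([157.2, 223.0], 0.51)] [156.0, 219.9]
top lever_grip [([143.8, 196.6], 0.79)] [143.6, 198.9]
top index_rib [([154.5, 239.1], 0.93)] [156.1, 237.9]
t 12.82 stand-frame tcp mm [175.7 -41.6 266.4] z [ 0.     0.003 -1.   ] y [0.648 0.762 0.003] F(stand) [ 0.2  0.4 -0.3] gap 0.0344 grip 0.0
```

View pics/g5.png

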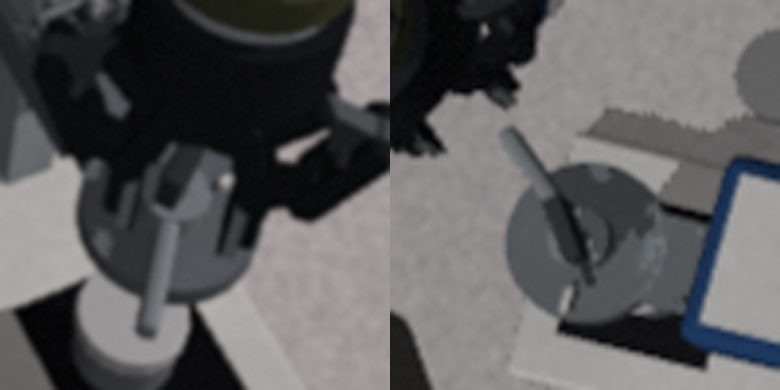

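The lever shows at about 50°, well loose. The bar's pointer nose shows at top pixel (161.8, 232.3). Working out the screw's angle from that.

```bash
python3 - <<'E'
from mv import *
p=read_camera("top")
M=lambda X:(R.from_euler("z",-th[2]).apply(X-[th[0],th[1],0])*1e3).round(1)
a=M(atz(p,(161.8,232.3),.197));b=M(atz(p,(152.3,210.5),.215));r=M(atz(p,(155.3,237),.172));print("nose",a,"far end",b,"rib",r)
d=a-b;print("bar angle ccw from +y deg",np.degrees(np.arctan2(-d[0],d[1])))
for ang in(20,30,40): 
    rel(W([.126,-.0015,.25]),frame(0,90+ang))
E
```

```text
nose [109.9  20.2 197. ] far end [134.7 -15.5 215. ] rib [127.   31.1 172. ]
bar angle ccw from +y deg 34.786853376500254
t 12.87 tcp [0.591  0.2933 0.2666] F [ 0.1  0.4 -0.1] gap 0.0343 j [ 0.34  0.49  0.36  1.45  0.   -0.26]
slide [63.9 -1.6 16.7] ang [ 0.1 -0.1 29.6]
t 12.87 tcp [0.591  0.2933 0.2666] F [ 0.1  0.4 -0.1] gap 0.0343 j [ 0.34  0.49  0.36  1.45  0.   -0.26]
slide [63.9 -1.6 16.7] ang [ 0.1 -0.1 19.6]
t 12.87 tcp [0.591  0.2933 0.2666] F [ 0.1  0.4 -0.1] gap 0.0343 j [ 0.34  0.49  0.36  1.45  0.   -0.26]
slide [63.9 -1.6 16.7] ang [ 0.1 -0.1  9.6]
```

>>> jog_arm(moves=[{"slide": [64, -1.5, 0], "angular": [0, 0, 6], "fingers": 0.58}, {"slide": [64, -1.5, 0], "angular": [0, 0, 12], "fingers": 0.58}, {"slide": [64, -1.5, 0], "angular": [0, 0, 15], "fingers": 0.58}, {"slide": [64, -1.5, 0], "angular": [0, 0, 15], "fingers": 0.58}, {"slide": [64, -1.5, 20], "angular": [0, 0, 15], "fingers": 0.58}, {"slide": [64, -1.5, 40], "angular": [0, 0, 15], "fingers": 0.58}, {"slide": [64, -1.5, 55], "angular": [0, 0, 15], "fingers": 0.58}, {"slide": [64, -1.5, 63], "angular": [0, 0, 15], "fingers": 0.58}, {"slide": [64, -1.5, 63], "angular": [0, 0, 15], "fingers": 0.58}, {"slide": [64, -1.5, 63], "angular": [0, 0, 15], "fingers": 0.58}])

```text
clock: 13.7
tcp_pos: [0.5398, 0.2562, 0.2047]
orientation: [-0.0, -0.17, 0.985, 0.001]
wrist_force: [0.5, 0.1, 0.4]
finger_gap: 0.0357
grip_force: 0.0
```

>>> jog_arm(moves=[{"slide": [0, 0, 0], "angular": [0, 0, 0], "fingers": 1}, {"slide": [0, 0, 0], "angular": [0, 0, 0], "fingers": 1}, {"slide": [0, 0, 0], "angular": [0, 0, 0], "fingers": 1}, {"slide": [0, 0, 0], "angular": [0, 0, 0], "fingers": 1}, {"slide": [0, 0, 0], "angular": [0, 0, 0], "fingers": 1}], squeeze=25)

```text
clock: 14.12
tcp_pos: [0.5403, 0.2568, 0.2061]
orientation: [0.001, -0.17, 0.985, 0.002]
wrist_force: [0.0, 3.7, 4.2]
finger_gap: 0.0094
grip_force: 30.4
```

```bash
python3 - <<'E'
from mv import *
loc();print(np.degrees(np.arctan2(*[(lambda q:(R.from_euler("z",-th[2])*R.from_quat([q[1],q[2],q[3],q[0]])).as_matrix()[i,1])(get_state()["orientation"]) for i in(1,0)])))
E
```

```text
t 14.12 stand-frame tcp mm [127.3  -2.2 206.1] z [ 0.004 -0.001 -1.   ] y [0.822 0.569 0.003] F(stand) [3.6 0.9 4.2] gap 0.0094 grip 30.4
34.675174494574655
```

Gripped at 9.4 mm, so the pads are aligned with the bar at 34.7°. Turning it clockwise.

>>> jog_arm(moves=[{"slide": [0, 0, 0], "angular": [0, 0, 5], "fingers": 1}, {"slide": [0, 0, 0], "angular": [0, 0, 10], "fingers": 1}, {"slide": [0, 0, 0], "angular": [0, 0, 15], "fingers": 1}, {"slide": [0, 0, 0], "angular": [0, 0, 20], "fingers": 1}, {"slide": [0, 0, 0], "angular": [0, 0, 25], "fingers": 1}, {"slide": [0, 0, 0], "angular": [0, 0, 30], "fingers": 1}, {"slide": [0, 0, 0], "angular": [0, 0, 34.7], "fingers": 1}, {"slide": [0, 0, 0], "angular": [0, 0, 34.7], "fingers": 1}, {"slide": [0, 0, 0], "angular": [0, 0, 34.7], "fingers": 1}])

```text
clock: 14.87
tcp_pos: [0.5403, 0.2573, 0.2061]
orientation: [0.001, 0.131, 0.991, 0.002]
wrist_force: [-0.8, 5.5, 5.9]
finger_gap: 0.01
grip_force: 30.5
```

```bash
cat >> mv.py <<'E'
def yaw():
    q=get_state()["orientation"];m=(R.from_euler("z",-th[2])*R.from_quat([q[1],q[2],q[3],q[0]])).as_matrix();print("tool yaw deg",np.degrees(np.arctan2(m[1,1],m[0,1])).round(2))
E
python3 - <<'E'
from mv import *
loc();yaw();print(get_state()["ft_torque"])
E
```

```text
t 14.87 stand-frame tcp mm [127.7  -2.  206.1] z [ 0.005 -0.    -1.   ] y [1.    0.001 0.005] F(stand) [5.1 2.3 5.9] gap 0.01 grip 30.5
tool yaw deg 0.06
[ 0.99015003  0.09130574 -0.03564559]
```

>>> jog_arm(moves=[{"slide": [0, 0, 0], "angular": [0, 0, 0], "fingers": 0.58}, {"slide": [0, 0, 0], "angular": [0, 0, 0], "fingers": 0.58}, {"slide": [0, 0, 0], "angular": [0, 0, 0], "fingers": 0.58}, {"slide": [0, 0, -35], "angular": [0, 0, 0], "fingers": 0.58}, {"slide": [0, 0, -65], "angular": [0, 0, 0], "fingers": 0.58}, {"slide": [-40, 35, -65], "angular": [0, 0, 0], "fingers": 0.58}, {"slide": [-70, 60, -65], "angular": [0, 0, 0], "fingers": 0.58}, {"slide": [-70, 60, -65], "angular": [0, 0, 0], "fingers": 0.58}, {"slide": [-70, 60, -65], "angular": [0, 0, 0], "fingers": 0.58}])

```text
clock: 15.62
tcp_pos: [0.6249, 0.2958, 0.2666]
orientation: [-0.002, 0.132, 0.991, 0.0]
wrist_force: [-1.3, -0.2, -0.5]
finger_gap: 0.0357
grip_force: 0.0
```

```bash
python3 - <<'E'
from mv import *
loc();ims=[];top=None
for n,b in(("top",(120,170,200,260)),("scene",(420,320,500,410))):
    I=[]
    for k in range(4 if n=="top" else 3): p=read_camera(n);I.append(p["color"].astype(float))
    for q,l in{"screw_grip":[.126,-.002,.207],"index_rib":[.126,.0305,.172]}.items():
        print(n,q,[(np.round(d["point"],1).tolist(),round(d["p"],2)) for d in tip_of(q,p)][:2], proj(p,W(l)).round(1)[0].tolist())
    im=np.mean(I,0).clip(0,255).astype(np.uint8);cv2.imwrite(f"pics/raw_{n}.png",cv2.cvtColor(im,4))
    x0,y0,x1,y1=b;im=cv2.resize(cv2.cvtColor(im,4)[y0:y1,x0:x1],None,fx=5,fy=5,interpolation=2)
    ims.append(im)
    q=lambda X:((proj(p,W(X))[0]-[x0-.5,y0-.5])*5).round().tolist()
    print("rib outer/inner",q([.126,.037,.172]),q([.126,.024,.172]),"nose exp",q([.126,.026,.195]))
cv2.imwrite("pics/g6.png",np.hstack(ims))
E
```

```text
t 15.62 stand-frame tcp mm [186.9 -73.7 266.6] z [-0.     0.003 -1.   ] y [ 1.    -0.001 -0.   ] F(stand) [-0.5  1.2 -0.5] gap 0.0357 grip 0.0
top screw_grip [([155.9, 220.9], 0.46)] [155.7, 218.8]
top index_rib [([433.5, 234.3], 0.45)] [155.9, 236.8]
rib outer/inner [177.0, 352.0] [186.0, 321.0] nose exp [170.0, 319.0]
scene screw_grip [([329.5, 228.2], 0.57)] [455.3, 360.4]
scene index_rib [([471.7, 366.0], 0.74)] [470.8, 365.1]
rib outer/inner [275.0, 221.0] [238.0, 235.0] nose exp [256.0, 193.0]
```

View pics/g6.png

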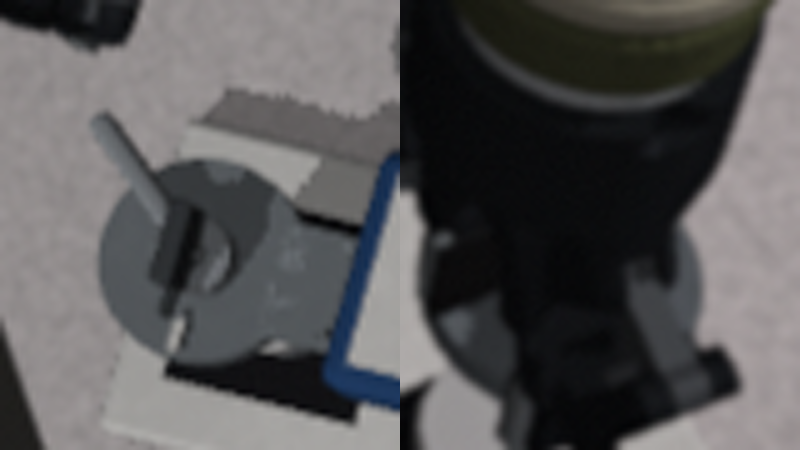

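The top crop shows the bar with its nose at (165,305) pointing towards the rib at (178,338); parallax shifts the nose left. The arm blocks the scene view, so I'll move it aside and check the angle numerically.

>>> jog_arm(moves=[{"slide": [0, 0, -40], "angular": [0, 0, 0], "fingers": 0.58}, {"slide": [0, 0, -80], "angular": [0, 0, 0], "fingers": 0.58}, {"slide": [200, -60, -150], "angular": [0, 0, 0], "fingers": 0.58}, {"slide": [200, -60, -150], "angular": [0, 0, 0], "fingers": 0.58}, {"slide": [200, -60, -150], "angular": [0, 0, 0], "fingers": 0.58}, {"slide": [200, -60, -150], "angular": [0, 0, 0], "fingers": 0.58}, {"slide": [200, -60, -150], "angular": [0, 0, 0], "fingers": 0.58}, {"slide": [200, -60, -150], "angular": [0, 0, 0], "fingers": 0.58}, {"slide": [200, -60, -150], "angular": [0, 0, 0], "fingers": 0.58}, {"slide": [200, -60, -150], "angular": [0, 0, 0], "fingers": 0.58}])

```text
clock: 17.0
tcp_pos: [0.4142, 0.2898, 0.4209]
orientation: [0.001, 0.132, 0.991, 0.002]
wrist_force: [-0.1, -0.3, 0.1]
finger_gap: 0.0358
grip_force: 0.0
```

```bash
cat > ang.py <<'E'
from mv import *
loc()
def box(c,ang,lo,hi):   # 8 corners in stand frame, rotated about screw axis c by ang (cw from above)
    g=np.array(np.meshgrid(*zip(lo,hi))).reshape(3,-1).T
    return R.from_euler("z",-ang).apply(g)+[c[0],c[1],0]
def fit_angle(p,im,crop,dark=None):
    x0,y0,x1,y1=crop;G=cv2.cvtColor(im,cv2.COLOR_RGB2GRAY).astype(float)[y0:y1,x0:x1]
    S=8
    def cover(hulls):
        m=np.zeros(((y1-y0)*S,(x1-x0)*S),np.uint8)
        for X in hulls:
            q=((proj(p,world(th,X))-[x0-.5,y0-.5])*S).astype(np.float32);cv2.fillConvexPoly(m,cv2.convexHull(q).astype(np.int32),255)
        return cv2.GaussianBlur(cv2.resize(m,(x1-x0,y1-y0),interpolation=cv2.INTER_AREA)/255.,(0,0),.6)
    T=np.clip((95-G)/60,0,1)  # darkness
    best=[]
    for ang in np.radians(np.arange(-16,17,2)):
        b=(9,)
        for cx in np.arange(.118,.1341,.002):
            for cy in np.arange(-.010,.0081,.002):
                m=cover([box((cx,cy),ang,(-.005,-.017,.194),(.005,.017,.218)),box((cx,cy),ang,(-.002,.0,.194),(.002,.028,.199))])
                e=1-np.corrcoef(m.ravel(),T.ravel())[0,1]
                if e<b[0]: b=(e,cx,cy)
        best.append((round(np.degrees(ang)),*np.round(b,3)))
    return best,G
if __name__=="__main__":
    p=[read_camera("scene") for _ in range(4)];im=np.mean([a["color"].astype(float) for a in p],0).astype(np.uint8)
    p=p[-1];c=tuple(proj(p,W([.126,-.002,.207]))[0].round().astype(int));crop=(c[0]-22,c[1]-18,c[0]+24,c[1]+20);print(crop)
    for q in("screw_grip","index_rib","lever_grip"):print(q,[(np.round(d["point"],1).tolist(),round(d["p"],2)) for d in tip_of(q,p)][:2])
    b,G=fit_angle(p,im,crop)
    for r in b:print(*r)
    np.savetxt("/dev/stdout",G[::1,4:-4].astype(int),fmt="%3d")
E
python3 ang.py
```

```text
t 17.0 stand-frame tcp mm [126.3 128.1 420.9] z [ 0.004 -0.001 -1.   ] y [ 1.    -0.     0.004] F(stand) [-0.3 -0.   0.1] gap 0.0358 grip 0.0
(np.int64(433), np.int64(342), np.int64(479), np.int64(380))
screw_grip [([452.7, 359.1], 0.86)]
index_rib [([474.4, 364.3], 0.87)]
lever_grip [([447.7, 403.8], 0.84), ([252.2, 223.6], 0.5)]
-16 0.346 0.128 -0.01
-14 0.334 0.128 -0.01
-12 0.326 0.128 -0.01
-10 0.317 0.128 -0.01
-8 0.311 0.128 -0.01
-6 0.308 0.128 -0.01
-4 0.301 0.126 -0.006
-2 0.296 0.126 -0.006
0 0.292 0.126 -0.006
2 0.294 0.126 -0.006
4 0.299 0.126 -0.004
6 0.309 0.126 -0.004
8 0.321 0.126 -0.004
10 0.34 0.126 -0.004
12 0.359 0.126 -0.004
14 0.376 0.126 -0.004
16 0.397 0.126 -0.004
 134 133 132 133 136 138 140 139 138 137 135 132 133 135 138
 73  73  73  72  72  72  73  73  73  73  72  73  73  73  79  96 118 136 142 144 146 144 141 139 137 134 135 138 140 142 142 140 139 137 134 132 134 137
 73  73  73  73  73  73  73  73  72  73  74  75  76  76  76  84 104 127 139 143 143 143 143 142 140 137 137 140 142 143 143 141 139 136 134 133 135 138
 73  72  73  74  75  77  77  74  73 
[... 3975 characters left out ...]
  93  94  93  93  94  94  94  94  92  90  84  79  74  72  72  71  71  71  70  71  70  71  71
 42  41  42  42  41  40  39  40  41  43  50  59  73  83  88  90  92  91  91  91  92  91  88  86  81  76  73  73  73  73  72  72  71  70  71  71  70  71
 41  42  42  42  42  41  40  41  42  44  44  49  61  75  82  86  89  86  83  83  83  81  78  77  76  73  72  72  73  73  72  72  71  71  70  70  70  71
 42  41  42  41  42  42  40  41  43  44  44  47  59  75  84  90  93  83  71  68  69  70  71  73  73  72  71  72  73  72  73  72  71  72  71  71  71  71
 41  42  42  41  42  42  42  43  42  42  43  47  63  79  89  97 101  91  69  60  63  66  71  73  74  71  72  72  72  72  73  72  72  71  71  71  71  71
```

The fit has a clear minimum at about 0°, so the pointer is on the rib. Going back to the lever to tighten.

```bash
python3 - <<'E'
from mv import *
rel(W([.1757,-.043,.27]),frame(0,140))
E
```

```text
t 17.35 tcp [0.4151 0.2895 0.4188] F [ 0.1 -0.4 -1. ] gap 0.0361 j [0.45 0.2  0.32 1.7  0.   0.71]
slide [-170.5   49.7  148.4] ang [  0.1  -0.1 -50.1]
```

>>> jog_arm(moves=[{"slide": [-170.5, 50, 60], "angular": [0, 0, -7], "fingers": 0.58}, {"slide": [-170.5, 50, 60], "angular": [0, 0, -14], "fingers": 0.58}, {"slide": [-170.5, 50, 60], "angular": [0, 0, -21], "fingers": 0.58}, {"slide": [-170.5, 50, 60], "angular": [0, 0, -28], "fingers": 0.58}, {"slide": [-170.5, 50, 60], "angular": [0, 0, -35], "fingers": 0.58}, {"slide": [-170.5, 50, 60], "angular": [0, 0, -42], "fingers": 0.58}, {"slide": [-170.5, 50, 100], "angular": [0, 0, -50], "fingers": 0.58}, {"slide": [-170.5, 50, 140], "angular": [0, 0, -50], "fingers": 0.58}, {"slide": [-170.5, 50, 148], "angular": [0, 0, -50], "fingers": 0.58}, {"slide": [-170.5, 50, 148], "angular": [0, 0, -50], "fingers": 0.58}])

```text
clock: 18.18
tcp_pos: [0.5898, 0.2925, 0.2671]
orientation: [-0.005, -0.299, 0.954, 0.001]
wrist_force: [0.1, -0.1, 0.0]
finger_gap: 0.0356
grip_force: 0.0
```

```bash
python3 - <<'E'
from mv import *
p=read_camera("top")
print([(np.round(d["point"],1).tolist(),round(d["p"],2)) for d in tip_of("lever_grip",p)][:2])
loc();yaw();rel(W([.1757,-.043,.174]),frame(0,140))
E
```

```text
[([142.8, 198.3], 0.48)]
t 18.28 stand-frame tcp mm [176.6 -43.1 273.6] z [ 0.003 -0.    -1.   ] y [0.644 0.765 0.002] F(stand) [-0.1 -0.2  0.7] gap 0.0357 grip 0.0
tool yaw deg 49.89
t 18.28 tcp [0.5927 0.2937 0.2736] F [ 0.2 -0.1  0.7] gap 0.0357 j [ 0.34  0.49  0.38  1.46  0.   -0.27]
slide [ 1.  -0.7 99.6] ang [ 0.1  0.1 -0.1]
```

>>> jog_arm(moves=[{"slide": [0, -0.7, 35], "angular": [0, 0, 0], "fingers": 0.58}, {"slide": [0, -0.7, 65], "angular": [0, 0, 0], "fingers": 0.58}, {"slide": [0, -0.7, 85], "angular": [0, 0, 0], "fingers": 0.58}, {"slide": [0, -0.7, 99], "angular": [0, 0, 0], "fingers": 0.58}, {"slide": [0, -0.7, 99], "angular": [0, 0, 0], "fingers": 0.58}, {"slide": [0, -0.7, 99], "angular": [0, 0, 0], "fingers": 1}, {"slide": [0, -0.7, 99], "angular": [0, 0, 0], "fingers": 1}, {"slide": [0, -0.7, 99], "angular": [0, 0, 0], "fingers": 1}, {"slide": [0, -0.7, 99], "angular": [0, 0, 0], "fingers": 1}, {"slide": [0, -0.7, 99], "angular": [0, 0, 0], "fingers": 1}], squeeze=20)

```text
clock: 19.12
tcp_pos: [0.5942, 0.2941, 0.176]
orientation: [0.003, -0.299, 0.954, 0.001]
wrist_force: [1.0, 1.0, 6.6]
finger_gap: 0.0094
grip_force: 25.9
```

```bash
python3 - <<'E'
from mv import *
loc();yaw()
s=get_state();q=s["orientation"];C=R.from_quat([q[1],q[2],q[3],q[0]])
r=64.;A0=np.radians(50)
for a in list(range(5,51,5)):
    A=A0-np.radians(a); d=r*np.array([np.sin(A)-np.sin(A0),-np.cos(A)+np.cos(A0),0])
    print(a,np.round(C.inv().apply(R.from_euler("z",th[2]).apply(d)),1))
E
```

```text
t 19.12 stand-frame tcp mm [177.4 -44.5 176. ] z [ 0.006 -0.004 -1.   ] y [0.643 0.765 0.001] F(stand) [ 1.3 -0.7  6.6] gap 0.0094 grip 25.9
tool yaw deg 49.95
5 [ 0.2 -5.6 -0. ]
10 [  1.  -11.1  -0. ]
15 [  2.2 -16.6  -0. ]
20 [  3.8 -21.9  -0. ]
25 [  6.  -27.1  -0.1]
30 [  8.5 -32.   -0.1]
35 [ 11.5 -36.7  -0.1]
40 [ 14.9 -41.2  -0.1]
45 [ 18.7 -45.3  -0.2]
50 [ 22.8 -49.   -0.2]
```

>>> jog_arm(moves=[{"slide": [0.2, -5.6, 0], "angular": [0, 0, 5], "fingers": 1}, {"slide": [1, -11.1, 0], "angular": [0, 0, 10], "fingers": 1}, {"slide": [2.2, -17, 0], "angular": [0, 0, 15], "fingers": 1}, {"slide": [3.8, -22.4, 0], "angular": [0, 0, 20], "fingers": 1}, {"slide": [6, -27.8, 0], "angular": [0, 0, 25], "fingers": 1}, {"slide": [8.5, -32.8, 0], "angular": [0, 0, 30], "fingers": 1}, {"slide": [11.5, -37.6, 0], "angular": [0, 0, 35], "fingers": 1}, {"slide": [14.9, -42.2, 0], "angular": [0, 0, 40], "fingers": 1}, {"slide": [18.7, -46.4, 0], "angular": [0, 0, 45], "fingers": 1}, {"slide": [22.8, -50.2, 0], "angular": [0, 0, 50], "fingers": 1}])

```text
clock: 19.95
tcp_pos: [0.6036, 0.2407, 0.1759]
orientation: [0.002, 0.133, 0.991, 0.003]
wrist_force: [-0.9, 5.0, 8.3]
finger_gap: 0.0089
grip_force: 26.0
```

```bash
python3 - <<'E'
from mv import *
loc();yaw();print(get_state()["ft_torque"])
E
```

```text
t 19.95 stand-frame tcp mm [128.2 -67.5 175.9] z [ 0.007 -0.003 -1.   ] y [ 1.    -0.004  0.007] F(stand) [4.6 2.2 8.3] gap 0.0089 grip 26.0
tool yaw deg -0.23
[0.94423549 0.19532313 0.09635174]
```

Nearly home: x is 128.2 against 127.5 when tight. Pressing on to the stop.

>>> jog_arm(moves=[{"slide": [0, -2, 0], "angular": [0, 0, 1], "fingers": 1}, {"slide": [0, -4, 0], "angular": [0, 0, 1], "fingers": 1}, {"slide": [0, -6, 0], "angular": [0, 0, 1], "fingers": 1}, {"slide": [0, -6, 0], "angular": [0, 0, 1], "fingers": 1}, {"slide": [0, -6, 0], "angular": [0, 0, 1], "fingers": 1}])

```text
clock: 20.37
tcp_pos: [0.6032, 0.2394, 0.1762]
orientation: [0.003, 0.139, 0.99, 0.008]
wrist_force: [3.2, 18.5, 3.7]
finger_gap: 0.0093
grip_force: 25.5
```

```bash
python3 - <<'E'
from mv import *
loc();yaw();print(get_state()["ft_torque"])
E
```

```text
t 20.37 stand-frame tcp mm [126.9 -67.5 176.2] z [ 0.016 -0.003 -1.   ] y [ 1.    -0.015  0.016] F(stand) [18.7  1.8  3.7] gap 0.0093 grip 25.5
tool yaw deg -0.84
[ 3.40476307e+00 -6.14001218e-01 -2.48528471e-03]
```

The wrist feels 18.7 N, above the 8 N needed, so the nut is on its stop. Easing off, releasing and moving aside to verify.

>>> jog_arm(moves=[{"slide": [0, 2.5, 0], "angular": [0, 0, 0], "fingers": 1}, {"slide": [0, 5, 0], "angular": [0, 0, 0], "fingers": 1}, {"slide": [0, 5, 0], "angular": [0, 0, 0], "fingers": 0.6}, {"slide": [0, 5, 0], "angular": [0, 0, 0], "fingers": 0.6}, {"slide": [0, 5, 0], "angular": [0, 0, 0], "fingers": 0.6}, {"slide": [0, 5, 0], "angular": [0, 0, 0], "fingers": 0.6}, {"slide": [0, 3, -35], "angular": [0, 0, 0], "fingers": 0.6}, {"slide": [0, 3, -70], "angular": [0, 0, 0], "fingers": 0.6}, {"slide": [0, 3, -110], "angular": [0, 0, 0], "fingers": 0.6}, {"slide": [0, 3, -150], "angular": [0, 0, 0], "fingers": 0.6}])

```text
clock: 21.2
tcp_pos: [0.6008, 0.2352, 0.3237]
orientation: [-0.001, 0.141, 0.99, 0.001]
wrist_force: [1.7, -0.3, 1.0]
finger_gap: 0.034
grip_force: 0.0
```

>>> jog_arm(moves=[{"slide": [40, 0, -40], "angular": [0, 0, 0], "fingers": 0.6}, {"slide": [195, 0, -95], "angular": [0, 0, 0], "fingers": 0.6}, {"slide": [195, 0, -95], "angular": [0, 0, 0], "fingers": 0.6}, {"slide": [195, 0, -95], "angular": [0, 0, 0], "fingers": 0.6}, {"slide": [195, 0, -95], "angular": [0, 0, 0], "fingers": 0.6}, {"slide": [195, 0, -95], "angular": [0, 0, 0], "fingers": 0.6}, {"slide": [195, 0, -95], "angular": [0, 0, 0], "fingers": 0.6}, {"slide": [195, 0, -95], "angular": [0, 0, 0], "fingers": 0.6}])

```text
clock: 21.87
tcp_pos: [0.4143, 0.29, 0.4184]
orientation: [0.0, 0.14, 0.99, 0.001]
wrist_force: [-0.2, 0.1, -0.6]
finger_gap: 0.0345
grip_force: 0.0
```

```bash
python3 ang.py | awk 'NF<9 || /stand/'; python3 - <<'E'
from mv import *
p=read_camera("scene")
print("lever pred for nut 0,.1,.2",[proj(p,W([.126+.058*np.sin(a),-.002-.058*np.cos(a),.179])).round(1)[0].tolist() for a in(0,.1,.2)])
print("scr/rib pred h=.03",proj(p,W([.126,-.002,.207])).round(1),proj(p,W([.126,.0305,.172])).round(1))
for n,z in[("pot_b_mid",.0275),("pot_c_mid",.0275),("pot_a_mid",.0425)]:
    print(n,[(np.round(atz(p,d["point"],z)[:2],3).tolist(),round(d["p"],2)) for d in tip_of(n,p)[:3]])
print([d["point"] for d in tip_of("handle_grip",p)])
E
```

```text
t 21.87 stand-frame tcp mm [126.5 128.1 418.4] z [ 0.003 -0.    -1.   ] y [ 1.    -0.018  0.003] F(stand) [ 0.1  0.2 -0.6] gap 0.0345 grip 0.0
(np.int64(433), np.int64(342), np.int64(479), np.int64(380))
screw_grip [([244.4, 282.5], 0.67), ([455.7, 358.9], 0.58)]
index_rib [([470.7, 363.2], 0.86)]
lever_grip [([420.1, 384.3], 0.68), ([471.7, 365.3], 0.27)]
-16 0.334 0.126 -0.006
-14 0.316 0.126 -0.006
-12 0.299 0.126 -0.006
-10 0.283 0.126 -0.006
-8 0.269 0.126 -0.006
-6 0.257 0.126 -0.006
-4 0.247 0.126 -0.004
-2 0.235 0.126 -0.004
0 0.231 0.126 -0.004
2 0.231 0.126 -0.004
4 0.234 0.126 -0.004
6 0.243 0.126 -0.004
8 0.255 0.126 -0.004
10 0.274 0.126 -0.004
12 0.293 0.126 -0.004
14 0.31 0.126 -0.004
16 0.331 0.126 -0.004
lever pred for nut 0,.1,.2 [[418.0, 383.8], [420.1, 387.0], [422.5, 390.1]]
scr/rib pred h=.03 [[455.3 360.4]] [[470.8 365.1]]
pot_b_mid [([0.656, 0.179], 0.64)]
pot_c_mid [([0.378, 0.147], 0.7)]
pot_a_mid [([0.544, 0.251], 0.84)]
[[395.2, 287.3]]
```

All checks hold: carriage at 0.030, screw at about 0–1°, lever back at its tight position, pots unmoved. Handing in.

```bash
python3 -c "
from workcell import *
print(hand_in())"
```

```text
the job is handed in; nothing more can be done
None
```

I handed the job in after about 22 s of robot time: the carriage rests in the next notch up, the focus pointer lines up with the rib to within about 1–2° by the camera fit, the lever nut is tight against its stop, and the three pots I rechecked have not moved.

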